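Release the ratchet jaw of the sample cup holder

ROBOT

A 6-joint arm with a two-finger parallel gripper is mounted at the origin on a cart in front of the work surface, level with it; the furniture and walls round the work are solid. World frame = base frame: x ahead of the robot, y to its left, z up, the work surface at z = 0. Lengths are in m, angles in degrees, forces in N, time in s.
With the tool pointing down it reaches from about 0.35 to 0.875 m from the base axis. Payload 4.2 kg.
Tool frame: the origin (TCP) lies on the centre line of the jaws, within the pads' length; the fingertips stand 22 mm ahead of it and the grasp point (between the pads) lies 3 mm ahead of it (r.tcp_to_tips is the distance from the TCP to the fingertips, in m); z points along the fingers, y is the line along which they close (so a half turn about z gives the same grasp; the last joint's range is limited). The gripper opens to 87 mm and grips with 3 to 60 N. Pads are 19 mm wide; open, the fingers measure 117 mm over their backs; the gripper's body (75 mm by 190 mm) begins 51 mm behind the grasp point.
Start: joints at [-58.522, 22.042, 0.453, 0, -68.411, -14.817], TCP at [0.179, -0.599, 0.245] pointing down, gripper open.
Joint ranges: [-179.83, 179.83], [-69.29, 118.12], [-61.27, 80.66], [-181.25, 117.63], [-171.15, -9.14], [-177.46, 177.46]. Speed limits (degrees/s): [159.86, 159.86, 180, 180, 180, 180].

INTERFACE

Orientations are given as a 3x3 rotation matrix whose columns are the frame's x, y, z axes.
In Python, from station import r gives the robot as it stands.
- The arm moves only by the tool apply_moves, never from a script. Its argument "plan" is a list of rows, each an object with "grip": the opening, from 0 (shut) to 1 (fully open); "offset": the shift along the tool's x, y, z in cm, a list of three; "spin": the turn about the tool's z in rad. A call has 1 to 5 rows; each row is the pose to reach, as a shift and turn from the pose commanded when the call began, along the tool's axes at that moment; what a row does not reach only later rows make up. A row lasts 1/10 s, in which the tool goes at most 50 mm and 8.59 degrees, less where a joint would pass 70% of its speed; a pose out of reach is approached as far as the arm can. A call with a gripper value outside its range is refused whole. The fingers move at their own pace and stop on an object; the grip force is fixed at half the most. Time passes only in rows, so rows that repeat a pose let the fingers close. It gives the time, the measured TCP pose, the force, the opening and the grip force at its end, in the units of the state.
- r.sense(): the state, without advancing time (a new reading comes with each control period).
- r.capture(name): name is "side" or "top" or "wrist"; returns a dict with "img" (420x560x3 uint8, blue, green, red), "depth" (420x560 float32, m along the optical axis (not along the pixel's ray), 0 where there is no reading), "mtx" (3x3 intrinsics, pixels), "R" (3x3) and "t" (3): a world point X has camera coordinates R X + t. Camera axes: x right, y down, z forward; pixel columns grow to the right and rows downward; lengths in m; the calibration is good to about 2 mm. A picture is of the moment at which its call begins.
- r.finish_job(): hands the job in; it is judged then, once.
The state is a dict: "time_s": time; "joints": joint angles; "joint_velocities": joint speeds; "effort": joint torques, N m; "tcp_pos": TCP position; "ee_rot": TCP orientation; "wrist_force": force on the tool from outside, world axes, zero at the start; "moment": the same for the moment, N m; "gripper_width": opening from 0.0 (shut) to 1.0 (fully open); "gripper_force": force on a finger pad.
Only numpy, scipy, OpenCV 4.12 (cv2) and the standard library are available. Lean on these libraries where they do the work, as an engineer would, in place of code of your own. Each camera call takes 0.05 s, during which the arm holds its last target. There are 200 camera calls.

TASK

Open the cup holder so that the two sample cups in it can be taken out later: press down the red release lever on the blue sliding jaw and, keeping it pressed, push the jaw back along its toothed bar, away from the cups, until it is fully open against the end stops, then move clear. Do not force the jaw against its ratchet, do not lift, shift or tip the cups, and leave the other things on the bench alone.

Things in the scene. Friction and masses are not known exactly. Their poses are not given: they have to be found in the camera images.
- holder: Cup holder, fixed to the bench. Aluminium base 375 x 90 x 10 mm, toothed steel bar down its middle. Origin: underside, centre line, near the middle. x axis: along the bar, the way the jaw opens (away from the cups); y across, z up. Fixed blue jaw 72 mm high at x = -190 to -175 mm, the cups between it and the sliding jaw. Two dark end stops, 36 mm high, at x = 135 mm beside the bar.
- jaw (a joint): Position of the blue sliding jaw along the bar, m: starts between 0 and about 0.02 (closed on the cups), 0.100 when fully open against the end stops. Sliding friction about 3 N. A pawl locks it against opening unless the red lever is held down. It stays where it is left. The plate on its cup side is 78 mm high.
- release (a joint): Angle of the red lever, rad: 0 at rest (pawl in the teeth), 0.33 fully pressed. The pawl is clear of the teeth above about 0.13. Sprung: 3 to 12 N on the pad press it down and it rises when let go, so it must be held down while the jaw is pushed. Let go, it may rest anywhere up to 0.13, the pawl lying on a tooth.
- thumb_pad (a point): Middle of the upper face of the lever's red pad, 47 mm along the bar, 42 mm across. The lever's pin runs across the bar 36 mm above the bench, 7 mm behind the face of the push wall. At rest the pad slopes up by 0.33 rad toward the cups: upper face about 50 mm above the bench at the wall, 64 mm at its cup end. Fully pressed it is level, upper face 46 mm above the bench.
- push_wall (a point): Face, toward the cups, of the upright blue wall at the open (+x) side of the pad, part of the sliding jaw: point mid-width, 60 mm above the bench. Wall 58 mm wide, 14 thick, top 74 mm above the bench. A fingertip holding the pad down pushes the jaw open against this face. The gap from it to the jaw's cup-side plate is 62 mm along the bar, open at the sides. Axes as the holder's.
- cup_a: Clear sample cup with green leaf pieces, 51 mm diameter, 64 mm high, standing in the holder next to the fixed jaw. Origin at the centre of its underside.
- cup_b: The same kind of cup, standing in the holder next to the sliding jaw. Origin at the centre of its underside.
- timer: White bench timer 32 x 68 x 62 mm, a bystander. Origin at the centre of its underside.
- red_dropper: White dropper bottle with a red cap, 33 mm diameter, 94 mm high, a bystander. Origin at the centre of its underside.
- marker: White marker pen with a purple cap, 134 mm long, lying, a bystander. Origin at its underside.
- spare_cup: Empty clear sample cup, 51 mm diameter, 64 mm high, on the bench beside the holder, a bystander. Origin at the centre of its underside.
There are look-alikes about, which are no part of the job. Leave any pink or purple look-alike of the cup_a alone.

How it is judged (in metres and radians):
On the way, in this order (a step that is already met when the one before it is completed fails the run):
1. the red release lever is pressed, so that the pawl is clear of the teeth (value of joint release above 0.13 rad), for 0.1 s.
2. the jaw is pushed fully open (value of joint jaw above 0.094 m), for 0.2 s.
At the end, for the whole second after the job is handed in: The sliding jaw is fully open (jaw joint above 0.094 m of 0.100 m) and at rest, the lever is let go (below 0.16 rad), both cups stand upright in the holder within 15 mm of where they stood (value of joint jaw above 0.094 m and velocity of joint jaw below 0.005 m/s and value of joint release below 0.16 rad and angle between each of cup_a, cup_b's own z axis and vertical below 0.2 rad and distance of each of cup_a, cup_b from where it was at the start of the episode below 0.015 m and linear speed of each of cup_a, cup_b below 0.02 m/s); the robot touches nothing.
It fails at once if the holder, jaw or lever is forced (more than 60 N) (contact force between the fingers and holder above 60 N).
It fails at once if a cup in the holder is lifted, shifted by more than 15 mm or tipped (distance of any of cup_a, cup_b from where it was at the start of the episode above 0.015 m or angle between any of cup_a, cup_b's own z axis and vertical above 0.3 rad).
It fails at once if another thing on the bench is disturbed (moved by more than 15 mm) (distance of any of timer, red_dropper, marker, spare_cup from where it was at the start of the episode above 0.015 m).
It also fails if it takes over 32 s, if anything falls off the work surface, if the arm or the gripper's body presses on something with over 40 N, if the wrist force passes 120 N, or if a joint passes its speed limit or range.

## Working session

There is one attempt and no reset: what is moved stays moved. The work goes in short steps, Python scripts to look and compute and a tool call to move; the robot and the scene stay as the last step left them, time stands still between calls to the robot, and variables do not carry over. Pictures are saved under pics/ and viewed, at most 10 in all, crops included, and the job is handed in when it is done.

Besides the shell and the picture viewer there is one more tool, called as name(argument=value, ...), one argument or row to a line, values as JSON. apply_moves: Moves the arm, as the interface text tells. Its arguments: {"type":"object","properties":{"plan":{"type":"array"}},"required":["plan"]}

```bash
mkdir -p pics; cat > h.py <<'E'
import numpy as np,cv2
from station import r
def snap(n,f):
    c=r.capture(n); cv2.imwrite('pics/%s.png'%f,c['img']); np.savez('pics/%s.npz'%f,**c); return c
def load(f): return np.load('pics/%s.npz'%f)
def pix(c,u,v,w=1):
    d=c['depth'][v-w:v+w+1,u-w:u+w+1]; d=d[d>0]; d=np.median(d) if len(d) else 0
    p=np.linalg.inv(c['mtx'])@[u,v,1]*d
    return c['R'].T@(p-c['t'])
def cloud(c):
    v,u=np.mgrid[:420,:560]; p=np.stack([u,v,np.ones_like(u)],-1)@np.linalg.inv(c['mtx']).T*c['depth'][...,None]
    return (p-c['t'])@c['R']
E
python3 - <<'E'
from h import *
snap('top','t0');snap('side','s0')
s=r.sense();print(s['time_s'],s['tcp_pos'],s['ee_rot'],s['wrist_force'],r.tcp_to_tips)
E
```

```text
0.1 [ 0.17903863 -0.59827712  0.24356307] [[-9.58064010e-01 -2.86553435e-01 -6.94372853e-04]
 [-2.86554251e-01  9.58062125e-01  1.90394607e-03]
 [ 1.19670044e-04  2.02307770e-03 -9.99997946e-01]] [-0.67549479 -0.58901331 -0.7934916 ] 0.022
```

View pics/t0.png

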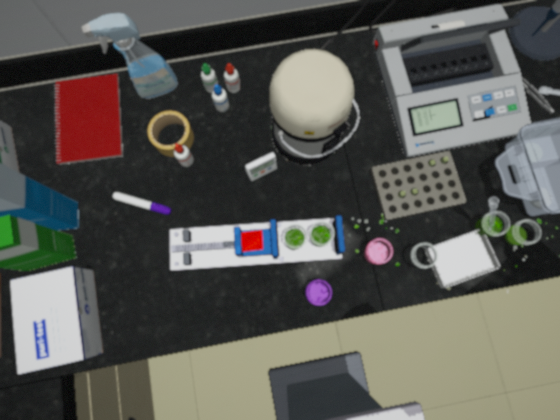

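View pics/s0.png

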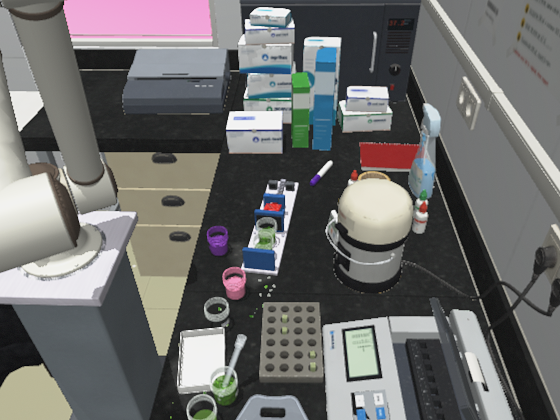

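The top picture shows the holder from (170,248) to (343,238), with its red pad at (252,240), sliding jaw plate at (275,239), fixed jaw at (340,235), and cups at (294,237) and (320,234). Things that could be mistaken for the pad or cups are the red notebook (88,118), the dropper caps (232,70) and (180,150), the pink cup (378,250), the purple cup (318,292), and the green cups (495,222) and (525,232). The only red pad on a blue jaw is the one at (252,240), so I'll check it in a close crop.

```bash
python3 - <<'E'
from h import *
c=load('t0'); im=c['img'][205:285,155:355]; cv2.imwrite('pics/crop.png',cv2.resize(im,None,fx=4,fy=4,interpolation=cv2.INTER_CUBIC))
P=cloud(c); hsv=cv2.cvtColor(c['img'],cv2.COLOR_BGR2HSV)
roi=np.zeros((420,560),bool); roi[205:285,155:355]=1
z=P[...,2]
# base white
m=roi&(hsv[...,1]<60)&(hsv[...,2]>150)&(z>0.004)&(z<0.02)
n,l,st,_=cv2.connectedComponentsWithStats(m.astype(np.uint8)); 
pts=P[m][:,:2].astype(np.float32); box=cv2.minAreaRect(pts); print('base',box,np.median(z[m]),cv2.boxPoints(box))
red=roi&((hsv[...,0]<8)|(hsv[...,0]>172))&(hsv[...,1]>150)
print('red',red.sum(),P[red].mean(0),P[red].min(0),P[red].max(0))
b=cv2.minAreaRect(P[red][:,:2].astype(np.float32));print(b)
blue=roi&(abs(hsv[...,0]-108)<14)&(hsv[...,1]>120)
for lo,hi in((.066,.076),(.0762,.09)):
  k=blue&(z>lo)&(z<hi); print(lo,k.sum()); 
  v,u=np.nonzero(k); print(np.c_[u,v,P[k].round(3)][::6].tolist())
E
```

```text
base ((0.5367181897163391, 0.11484651267528534), (0.37336820363998413, 0.09242032468318939), 83.0915756225586) 0.010256460412209683 [[ 0.46838865 -0.06492392]
 [ 0.560138   -0.0760405 ]
 [ 0.6050477   0.29461694]
 [ 0.5132984   0.30573353]]
red 365 [0.53561051 0.11868166 0.05899314] [0.39684743 0.08427247 0.04686931] [0.55670203 0.14162197 0.89689914]
((0.47629016637802124, 0.11421177536249161), (0.16302017867565155, 0.04748091846704483), 4.411139965057373)
0.066 46
[[335.0, 219.0, 0.546, -0.06, 0.068], [342.0, 224.0, 0.532, -0.072, 0.07], [336.0, 229.0, 0.525, -0.058, 0.069], [337.0, 235.0, 0.512, -0.057, 0.07], [337.0, 238.0, 0.506, -0.055, 0.069], [344.0, 243.0, 0.493, -0.067, 0.07], [338.0, 247.0, 0.487, -0.053, 0.071], [237.0, 254.0, 0.511, 0.152, 0.073]]
0.0762 9
[[276.0, 234.0, 0.536, 0.066, 0.076], [272.0, 254.0, 0.497, 0.082, 0.078]]
```

View pics/crop.png

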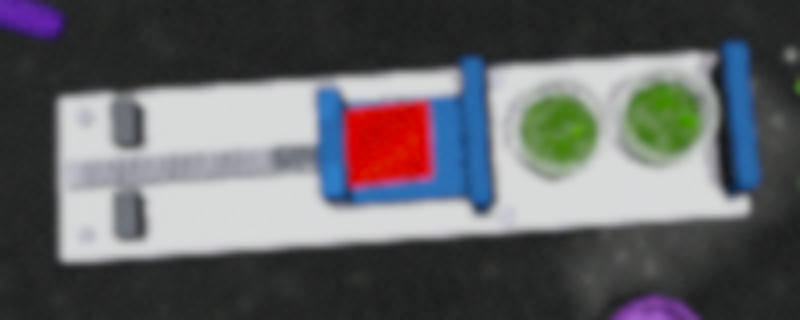

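The crop confirms the red pad at crop (390,143), with the blue push wall to its left at (332,145) and the cup-side plate at (476,133). Both end stops are at (127,120) and (127,215). Next I'll compute positions in the holder frame.

```bash
python3 - <<'E'
from h import *
c=load('t0'); P=cloud(c); hsv=cv2.cvtColor(c['img'],cv2.COLOR_BGR2HSV)
ex=np.array([.1203,.9927]);ey=np.array([-ex[1],ex[0]]);o=np.array([.5367,.1148])
roi=np.zeros((420,560),bool); roi[215:275,225:285]=1
red=roi&((hsv[...,0]<8)|(hsv[...,0]>172))&(hsv[...,1]>150)&(P[...,2]<.07)
q=P[red]; H=np.c_[(q[:,:2]-o)@ex,(q[:,:2]-o)@ey,q[:,2]]
print(np.percentile(H,[1,5,50,95,99],axis=0).round(4)); print(np.polyfit(H[:,0],H[:,2],1))
# pixel rays intersected with known heights
def ray(u,v,z):
    d=c['R'].T@np.linalg.inv(c['mtx'])@[u,v,1]; C=-c['R'].T@c['t']; p=C+d*(z-C[2])/d[2]; return np.r_[p[:2],(p[:2]-o)@ex,(p[:2]-o)@ey].round(4)
f=lambda x,y:(155+(x+.5)/4-.5,205+(y+.5)/4-.5)
for n,x,y,z in[('wall face L?',344,95,.074),('wall face',347,185,.074),('wall back',319,92,.074),('wall back',325,198,.074),('plate cupside',484,58,.078),('plate cupside',492,208,.078),('plate wallside',461,62,.078),('stop',127,122,.036),('stop',127,215,.036),('base corners',58,96,.01),('b',62,262,.01)]:
    print(n,ray(*f(x,y),z))
E
```

```text
[[-0.0169 -0.0174  0.0484]
 [-0.0152 -0.0161  0.0495]
 [ 0.0038  0.001   0.0569]
 [ 0.0228  0.0184  0.0635]
 [ 0.0247  0.0198  0.0647]]
[-0.34657577  0.05802966]
wall face L? [ 0.5618  0.1356  0.0237 -0.0224]
wall face [0.5157 0.1418 0.0243 0.0241]
wall back [ 0.5657  0.148   0.0364 -0.0248]
wall back [0.5113 0.1539 0.0357 0.0299]
plate cupside [ 0.5665  0.0615 -0.0493 -0.036 ]
plate cupside [ 0.49    0.0718 -0.0483  0.0412]
plate wallside [ 0.5667  0.0735 -0.0374 -0.0347]
stop [ 0.5767  0.2545  0.1435 -0.0229]
stop [0.5273 0.2614 0.1444 0.027 ]
base corners [ 0.6037  0.2952  0.1871 -0.0448]
b [0.5126 0.3048 0.1857 0.0468]
```

apply_moves(
  plan=[
    {"grip":0,"offset":[-2,2.1,0],"spin":0},
    {"grip":0,"offset":[-5,5.3,0],"spin":0},
    {"grip":0,"offset":[-8,8.5,0],"spin":0},
    {"grip":0,"offset":[-11,11.7,0],"spin":0},
    {"grip":0,"offset":[-14,14.9,0],"spin":0},
  ],
)

```text
time_s: 0.6
tcp_pos: [0.2708, -0.4141, 0.2441]
ee_rot: [[-0.958, -0.286, -0.0], [-0.286, 0.958, 0.001], [0.0, 0.001, -1.0]]
wrist_force: [1.0, -0.5, -0.4]
gripper_width: 0.627
gripper_force: 0.0
```

apply_moves(
  plan=[
    {"grip":0,"offset":[-3,3.2,0],"spin":0},
    {"grip":0,"offset":[-6,6.4,0],"spin":0},
    {"grip":0,"offset":[-9,9.6,0],"spin":0},
    {"grip":0,"offset":[-12,12.8,0],"spin":0},
    {"grip":0,"offset":[-15,16,0],"spin":0},
  ],
)

```text
time_s: 1.1
tcp_pos: [0.3686, -0.2178, 0.2445]
ee_rot: [[-0.958, -0.287, -0.0], [-0.287, 0.958, 0.0], [-0.0, 0.0, -1.0]]
wrist_force: [1.4, -0.3, 1.0]
gripper_width: 0.168
gripper_force: 0.0
```

apply_moves(
  plan=[
    {"grip":0,"offset":[-3,3.2,0],"spin":0},
    {"grip":0,"offset":[-6,6.4,0],"spin":0},
    {"grip":0,"offset":[-9,9.6,0],"spin":0},
    {"grip":0,"offset":[-12,12.8,0],"spin":0},
    {"grip":0,"offset":[-15,16,0],"spin":0},
  ],
)

```text
time_s: 1.6
tcp_pos: [0.4664, -0.0215, 0.2444]
ee_rot: [[-0.958, -0.287, -0.0], [-0.287, 0.958, 0.0], [0.0, 0.0, -1.0]]
wrist_force: [1.1, -0.9, -1.1]
gripper_width: 0.007
gripper_force: 0.0
```

apply_moves(
  plan=[
    {"grip":0,"offset":[-3,3.2,0],"spin":-0.14},
    {"grip":0,"offset":[-6,6.4,0],"spin":-0.28},
    {"grip":0,"offset":[-9,9.6,0],"spin":-0.42},
    {"grip":0,"offset":[-10.5,11.5,0],"spin":-0.56},
    {"grip":0,"offset":[-10.9,12,0],"spin":-0.7},
  ],
)

```text
time_s: 2.1
tcp_pos: [0.5369, 0.1254, 0.2435]
ee_rot: [[-0.541, -0.841, -0.001], [-0.841, 0.541, -0.0], [0.001, 0.001, -1.0]]
wrist_force: [-0.8, -0.1, 0.2]
gripper_width: 0.004
gripper_force: 0.0
```

apply_moves(
  plan=[
    {"grip":0,"offset":[0,0,0],"spin":-0.14},
    {"grip":0,"offset":[0,0,0],"spin":-0.28},
    {"grip":0,"offset":[0,0,0],"spin":-0.4},
    {"grip":0,"offset":[0,0,0],"spin":-0.459},
    {"grip":0,"offset":[0,0,0],"spin":-0.459},
  ],
)

```text
time_s: 2.6
tcp_pos: [0.536, 0.1229, 0.2441]
ee_rot: [[-0.121, -0.993, -0.001], [-0.993, 0.121, -0.0], [0.0, 0.001, -1.0]]
wrist_force: [-0.3, 0.2, -0.6]
gripper_width: 0.008
gripper_force: 0.0
```

apply_moves(
  plan=[
    {"grip":0,"offset":[0,0,3],"spin":0},
    {"grip":0,"offset":[0,0,6.5],"spin":0},
    {"grip":0,"offset":[0,0,10],"spin":0},
    {"grip":0,"offset":[0,0,13],"spin":0},
    {"grip":0,"offset":[0,0,13.5],"spin":0},
  ],
)

```text
time_s: 3.1
tcp_pos: [0.5337, 0.1217, 0.1058]
ee_rot: [[-0.123, -0.992, -0.008], [-0.992, 0.123, -0.003], [0.004, 0.007, -1.0]]
wrist_force: [-0.2, 0.1, -0.1]
gripper_width: 0.006
gripper_force: 0.0
```

```bash
python3 - <<'E'
from h import *
c=snap('wrist','w1'); d=snap('side','s1')
a=d['img'][170:280,215:325]
cv2.imwrite('pics/c1.png',np.hstack([cv2.resize(a,(420,420),interpolation=cv2.INTER_CUBIC),cv2.resize(c['img'],(380,285))[:,:].copy() if 0 else cv2.copyMakeBorder(cv2.resize(c['img'],(380,285)),0,135,0,0,0)]))
E
```

```text
(no output)
```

View pics/c1.png

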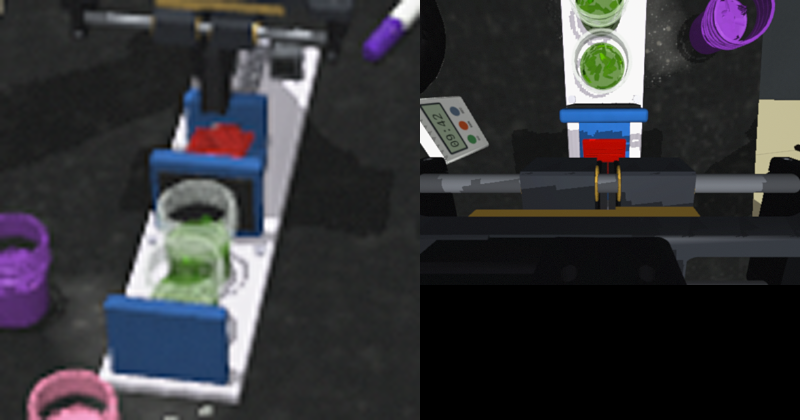

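The side crop (left half) shows the closed fingers at (215,90) above the red pad (220,140), just in front of the blue wall. In the wrist view (right half) the fingers at (608,170) are centred on the pad at (604,150).

apply_moves(
  plan=[
    {"grip":0,"offset":[0,0,0.7],"spin":0},
    {"grip":0,"offset":[0,0,1.4],"spin":0},
    {"grip":0,"offset":[0,0,2.0],"spin":0},
    {"grip":0,"offset":[0,0,2.5],"spin":0},
    {"grip":0,"offset":[0,0,2.5],"spin":0},
  ],
)

```text
time_s: 3.7
tcp_pos: [0.5359, 0.1228, 0.0839]
ee_rot: [[-0.121, -0.993, -0.001], [-0.993, 0.121, -0.001], [0.001, 0.001, -1.0]]
wrist_force: [0.2, 0.6, 0.0]
gripper_width: 0.003
gripper_force: 0.0
```

apply_moves(
  plan=[
    {"grip":0,"offset":[0,0,0.3],"spin":0},
    {"grip":0,"offset":[0,0,0.6],"spin":0},
    {"grip":0,"offset":[0,0,0.9],"spin":0},
    {"grip":0,"offset":[0,0,1.1],"spin":0},
    {"grip":0,"offset":[0,0,1.1],"spin":0},
  ],
)

```text
time_s: 4.2
tcp_pos: [0.5369, 0.1226, 0.0745]
ee_rot: [[-0.12, -0.993, 0.001], [-0.993, 0.12, -0.0], [0.0, -0.001, -1.0]]
wrist_force: [-0.2, -2.2, 4.3]
gripper_width: 0.004
gripper_force: 2.2
```

apply_moves(
  plan=[
    {"grip":0,"offset":[0,0,0.2],"spin":0},
    {"grip":0,"offset":[0,0,0.4],"spin":0},
    {"grip":0,"offset":[0,0,0.5],"spin":0},
    {"grip":0,"offset":[0,0,0.5],"spin":0},
    {"grip":0,"offset":[0,0,0.5],"spin":0},
  ],
)

```text
time_s: 4.7
tcp_pos: [0.5369, 0.1226, 0.0695]
ee_rot: [[-0.12, -0.993, 0.001], [-0.993, 0.12, -0.0], [0.0, -0.001, -1.0]]
wrist_force: [0.3, -2.7, 5.4]
gripper_width: 0.006
gripper_force: 2.9
```

apply_moves(
  plan=[
    {"grip":0,"offset":[-0.2,0,0],"spin":0},
    {"grip":0,"offset":[-0.5,0,0],"spin":0},
    {"grip":0,"offset":[-0.8,0,0],"spin":0},
    {"grip":0,"offset":[-1.1,0,0.05],"spin":0},
    {"grip":0,"offset":[-1.4,0,0.05],"spin":0},
  ],
)

```text
time_s: 5.2
tcp_pos: [0.5386, 0.1366, 0.0691]
ee_rot: [[-0.12, -0.993, 0.001], [-0.993, 0.12, -0.001], [0.0, -0.001, -1.0]]
wrist_force: [-0.3, -2.8, 6.3]
gripper_width: 0.005
gripper_force: 3.1
```

apply_moves(
  plan=[
    {"grip":0,"offset":[-0.6,0,0],"spin":0},
    {"grip":0,"offset":[-1.2,0,0],"spin":0},
    {"grip":0,"offset":[-1.8,0,0],"spin":0},
    {"grip":0,"offset":[-2.4,0,0],"spin":0},
    {"grip":0,"offset":[-3.0,0,0],"spin":0},
  ],
)

```text
time_s: 5.7
tcp_pos: [0.5422, 0.1664, 0.0691]
ee_rot: [[-0.12, -0.993, 0.001], [-0.993, 0.12, -0.001], [0.0, -0.001, -1.0]]
wrist_force: [-0.1, -3.9, 5.7]
gripper_width: 0.003
gripper_force: 3.1
```

apply_moves(
  plan=[
    {"grip":0,"offset":[-0.6,0,0],"spin":0},
    {"grip":0,"offset":[-1.2,0,0],"spin":0},
    {"grip":0,"offset":[-1.8,0,0],"spin":0},
    {"grip":0,"offset":[-2.4,0,0],"spin":0},
    {"grip":0,"offset":[-2.8,0,0],"spin":0},
  ],
)

```text
time_s: 6.2
tcp_pos: [0.5456, 0.1944, 0.0691]
ee_rot: [[-0.12, -0.993, 0.001], [-0.993, 0.12, -0.001], [0.0, -0.001, -1.0]]
wrist_force: [0.5, -2.6, 6.0]
gripper_width: 0.01
gripper_force: 3.1
```

```bash
python3 - <<'E'
from h import *
c=snap('top','t2'); cv2.imwrite('pics/c2.png',cv2.resize(c['img'][195:295,155:355],None,fx=4,fy=4,interpolation=cv2.INTER_CUBIC))
s=r.sense();print(s['tcp_pos'],s['wrist_force'])
E
```

```text
[0.54567673 0.19488835 0.06907436] [-0.15368208 -1.24607926  5.59721243]
```

View pics/c2.png

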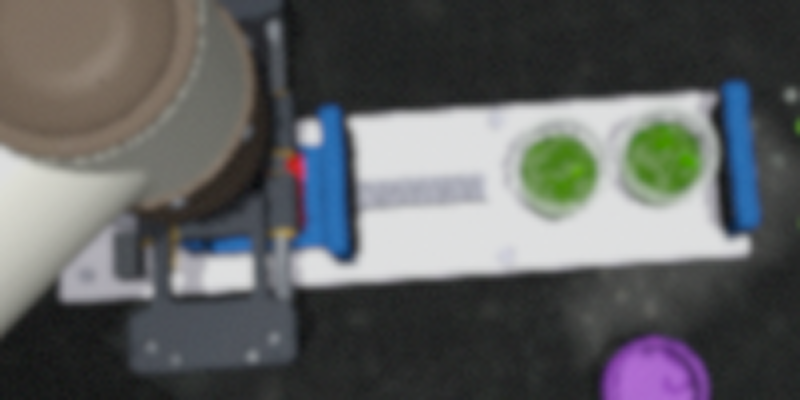

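The jaw plate has moved from crop x≈480 to x≈340, about 66 mm. The cups have not moved, at (558,170) and (663,157). I'll keep pushing, with smaller steps towards the end.

apply_moves(
  plan=[
    {"grip":0,"offset":[-0.3,0,0],"spin":0},
    {"grip":0,"offset":[-0.6,0,0],"spin":0},
    {"grip":0,"offset":[-0.9,0,0],"spin":0},
    {"grip":0,"offset":[-1.2,0,0],"spin":0},
    {"grip":0,"offset":[-1.4,0,0],"spin":0},
  ],
)

```text
time_s: 6.75
tcp_pos: [0.5473, 0.2081, 0.0691]
ee_rot: [[-0.12, -0.993, 0.001], [-0.993, 0.12, -0.001], [0.0, -0.001, -1.0]]
wrist_force: [-0.5, -2.3, 7.0]
gripper_width: 0.004
gripper_force: 3.1
```

apply_moves(
  plan=[
    {"grip":0,"offset":[-0.2,0,0],"spin":0},
    {"grip":0,"offset":[-0.4,0,0],"spin":0},
    {"grip":0,"offset":[-0.5,0,0],"spin":0},
  ],
)

```text
time_s: 7.05
tcp_pos: [0.5478, 0.213, 0.0691]
ee_rot: [[-0.12, -0.993, 0.001], [-0.993, 0.12, -0.001], [0.0, -0.001, -1.0]]
wrist_force: [0.3, -2.6, 6.9]
gripper_width: 0.01
gripper_force: 3.1
```

apply_moves(
  plan=[
    {"grip":0,"offset":[-0.2,0,0],"spin":0},
    {"grip":0,"offset":[-0.4,0,0],"spin":0},
    {"grip":0,"offset":[-0.5,0,0],"spin":0},
  ],
)

```text
time_s: 7.35
tcp_pos: [0.5484, 0.218, 0.0691]
ee_rot: [[-0.12, -0.993, 0.001], [-0.993, 0.12, -0.001], [0.0, -0.001, -1.0]]
wrist_force: [-0.5, -2.4, 5.9]
gripper_width: 0.006
gripper_force: 3.1
```

apply_moves(
  plan=[
    {"grip":0,"offset":[-0.2,0,0],"spin":0},
    {"grip":0,"offset":[-0.3,0,0],"spin":0},
    {"grip":0,"offset":[-0.3,0,0],"spin":0},
  ],
)

```text
time_s: 7.65
tcp_pos: [0.5486, 0.2204, 0.0691]
ee_rot: [[-0.12, -0.993, 0.0], [-0.993, 0.12, -0.001], [0.001, -0.001, -1.0]]
wrist_force: [0.3, -4.2, 7.2]
gripper_width: 0.008
gripper_force: 3.4
```

apply_moves(
  plan=[
    {"grip":0,"offset":[-0.1,0,0],"spin":0},
    {"grip":0,"offset":[-0.2,0,0],"spin":0},
    {"grip":0,"offset":[-0.2,0,0],"spin":0},
  ],
)

```text
time_s: 7.95
tcp_pos: [0.5487, 0.2221, 0.0691]
ee_rot: [[-0.12, -0.993, -0.0], [-0.993, 0.12, -0.002], [0.002, -0.0, -1.0]]
wrist_force: [0.1, -4.9, 7.4]
gripper_width: 0.007
gripper_force: 3.7
```

apply_moves(
  plan=[
    {"grip":0,"offset":[-0.1,0,0],"spin":0},
    {"grip":0,"offset":[-0.2,0,0],"spin":0},
    {"grip":0,"offset":[-0.3,0,0],"spin":0},
    {"grip":0,"offset":[-0.3,0,0],"spin":0},
  ],
)

```text
time_s: 8.35
tcp_pos: [0.5489, 0.2248, 0.0692]
ee_rot: [[-0.12, -0.993, -0.001], [-0.993, 0.12, -0.002], [0.003, 0.0, -1.0]]
wrist_force: [-0.0, -5.7, 8.1]
gripper_width: 0.005
gripper_force: 4.1
```

```bash
python3 - <<'E'
from h import *
c=snap('wrist','w3');d=snap('side','s3');t=snap('top','t3')
a=cv2.resize(d['img'][160:270,225:325],(400,440),interpolation=cv2.INTER_CUBIC)
b=cv2.resize(t['img'][205:290,155:255],(400,340),interpolation=cv2.INTER_CUBIC)
cv2.imwrite('pics/c3.png',np.hstack([a,cv2.copyMakeBorder(b,0,100,0,0,0)]))
s=r.sense();print(s['tcp_pos'],s['wrist_force'],s['moment'])
E
```

```text
[0.54892671 0.22480495 0.06922727] [ 0.14351746 -6.00644607  7.6467197 ] [-1.68515771  0.19489325  0.04808216]
```

View pics/c3.png

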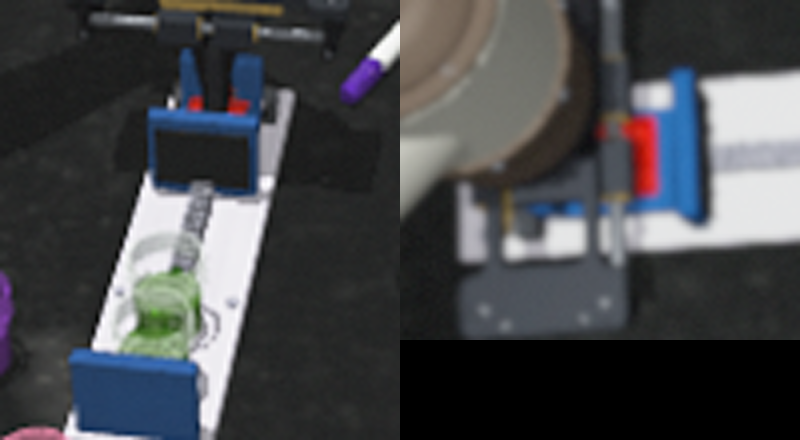

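The side crop shows the fingers holding the red pad against the wall at (215,90), with the jaw near the end. The top crop puts the plate at (685,145), and the cups are undisturbed. I'll measure the jaw's travel from it.

```bash
python3 - <<'E'
from h import *
ex=np.array([.1203,.9927]);ey=np.array([-ex[1],ex[0]]);o=np.array([.5367,.1148])
def prof(f):
    c=load(f); hsv=cv2.cvtColor(c['img'],cv2.COLOR_BGR2HSV)
    # resample image on plane z=.078 and find blue plate extent at outer lateral (|y|=30..36mm, beyond wall half-width 29)
    out=[]
    for y in(-.035,-.033,.033,.035):
        s=np.arange(-.08,.12,.0005); X=np.c_[o+s[:,None]*ex+y*ey,np.full(len(s),.078)]
        q=(X@c['R'].T+c['t'])@c['mtx'].T; q=(q[:,:2]/q[:,2:]).astype(np.float32)
        p=cv2.remap(c['img'],q[:,0].copy(),q[:,1].copy(),cv2.INTER_LINEAR).reshape(-1,3).astype(int)
        w=np.clip(p[:,0]-p[:,2]-40,0,None); i=w.argmax(); k=slice(max(i-30,0),i+30)
        out.append((s[k]*w[k]).sum()/w[k].sum())
    return np.round(out,4)
for f in('t0','t2','t3'): print(f,prof(f))
E
```

```text
t0 [-0.0425 -0.0429 -0.0395 -0.0427]
t2 [0.0304 0.0302 0.0333 0.0298]
t3 [0.0548 0.0547 0.0579 0.0548]
```

apply_moves(
  plan=[
    {"grip":0,"offset":[-0.1,0,0],"spin":0},
    {"grip":0,"offset":[-0.2,0,0],"spin":0},
    {"grip":0,"offset":[-0.3,0,0],"spin":0},
    {"grip":0,"offset":[-0.3,0,0],"spin":0},
  ],
)

```text
time_s: 8.9
tcp_pos: [0.5492, 0.2271, 0.0693]
ee_rot: [[-0.12, -0.993, -0.001], [-0.993, 0.12, -0.004], [0.004, 0.001, -1.0]]
wrist_force: [-0.7, -6.5, 9.6]
gripper_width: 0.008
gripper_force: 5.4
```

apply_moves(
  plan=[
    {"grip":0,"offset":[-0.1,0,0],"spin":0},
    {"grip":0,"offset":[-0.2,0,0],"spin":0},
    {"grip":0,"offset":[-0.2,0,0],"spin":0},
  ],
)

```text
time_s: 9.2
tcp_pos: [0.5492, 0.2273, 0.0694]
ee_rot: [[-0.121, -0.993, -0.003], [-0.993, 0.121, -0.007], [0.007, 0.002, -1.0]]
wrist_force: [1.6, -12.6, 10.8]
gripper_width: 0.004
gripper_force: 8.3
```

apply_moves(
  plan=[
    {"grip":0,"offset":[0.15,0,0],"spin":0},
    {"grip":0,"offset":[0.25,0,-0.3],"spin":0},
    {"grip":0,"offset":[0.25,0,-0.8],"spin":0},
    {"grip":0,"offset":[0.25,0,-1.5],"spin":0},
    {"grip":0,"offset":[0.25,0,-2.5],"spin":0},
  ],
)

```text
time_s: 9.7
tcp_pos: [0.5474, 0.2275, 0.0919]
ee_rot: [[-0.121, -0.993, -0.005], [-0.993, 0.121, -0.003], [0.004, 0.005, -1.0]]
wrist_force: [-1.2, -4.6, -4.5]
gripper_width: 0.006
gripper_force: 2.5
```

apply_moves(
  plan=[
    {"grip":0,"offset":[0,0,-2],"spin":0},
    {"grip":0,"offset":[0,0,-5],"spin":0},
    {"grip":0,"offset":[0,0,-9],"spin":0},
    {"grip":0,"offset":[0,0,-12],"spin":0},
    {"grip":0,"offset":[0,0,-14],"spin":0},
  ],
)

```text
time_s: 10.2
tcp_pos: [0.5506, 0.2308, 0.2379]
ee_rot: [[-0.119, -0.993, 0.007], [-0.993, 0.119, 0.006], [-0.007, -0.007, -1.0]]
wrist_force: [0.2, 0.2, 0.2]
gripper_width: 0.002
gripper_force: 0.0
```

apply_moves(
  plan=[
    {"grip":0,"offset":[4,0,0],"spin":0},
    {"grip":0,"offset":[8,0,0],"spin":0},
    {"grip":0,"offset":[12,0,0],"spin":0},
    {"grip":0,"offset":[14,0,0],"spin":0},
    {"grip":0,"offset":[14,0,0],"spin":0},
  ],
)

```text
time_s: 10.7
tcp_pos: [0.5328, 0.0889, 0.2349]
ee_rot: [[-0.123, -0.992, 0.004], [-0.992, 0.123, 0.003], [-0.003, -0.004, -1.0]]
wrist_force: [0.1, 0.9, -0.2]
gripper_width: 0.0
gripper_force: 0.0
```

```bash
python3 - <<'E'
from h import *
c=snap('top','t4');d=snap('side','s4')
a=cv2.resize(d['img'][160:270,225:325],(400,440),interpolation=cv2.INTER_CUBIC)
b=cv2.resize(c['img'][195:295,155:355],(400,200))
cv2.imwrite('pics/c4.png',np.hstack([a,cv2.copyMakeBorder(b,0,240,0,0,0)]))
P=cloud(c)
ex=np.array([.1203,.9927]);ey=np.array([-ex[1],ex[0]]);o=np.array([.5367,.1148])
y=-.035
for y in(-.035,.035):
  s=np.arange(-.08,.12,.0005); X=np.c_[o+s[:,None]*ex+y*ey,np.full(len(s),.078)]
  q=(X@c['R'].T+c['t'])@c['mtx'].T; q=(q[:,:2]/q[:,2:]).astype(np.float32)
  p=cv2.remap(c['img'],q[:,0].copy(),q[:,1].copy(),cv2.INTER_LINEAR).reshape(-1,3).astype(int)
  w=np.clip(p[:,0]-p[:,2]-40,0,None); i=w.argmax(); k=slice(max(i-30,0),i+30); print((s[k]*w[k]).sum()/w[k].sum())
E
```

```text
nan
0.05448524096385554<stdin>:13: RuntimeWarning: invalid value encountered in scalar divide
```

View pics/c4.png

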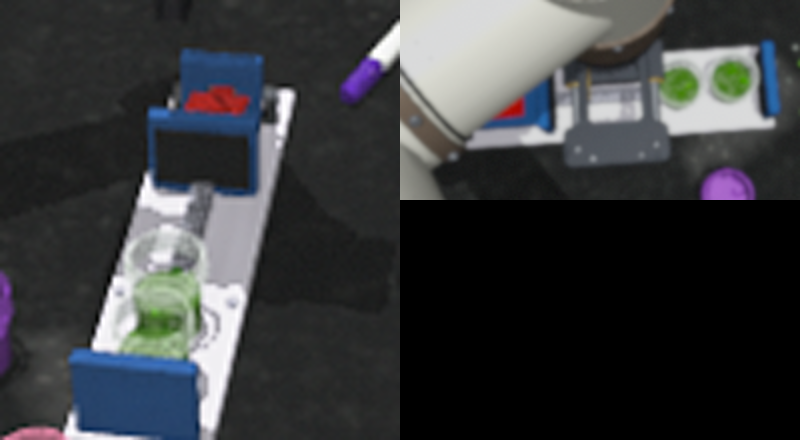

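The side crop shows the jaw still fully open at (205,150), the red lever risen at (215,100), both cups standing, and the arm clear. Handing it in.

```bash
python3 -c "
from station import r
print(r.finish_job())"
```

```text
the job is handed in; nothing more can be done
None
```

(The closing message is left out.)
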